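Press a bearing sleeve into a mixer tap

ROBOT

A 6-joint arm with a two-finger parallel gripper is mounted at the origin on the work surface. World frame = base frame: x ahead of the robot, y to its left, z up, the work surface at z = 0. Lengths are in m, angles in rad, forces in N, time in s.
With the tool pointing down it reaches from about 0.25 to 0.775 m from the base axis. Payload 8.9 kg.
Tool frame: the origin (TCP) lies at the very end of the fingers, on their centre line; the grasp point (between the pads) lies robot.grip_depth behind it (robot.grip_depth is the distance from the TCP to the grasp point, in m); z points along the fingers, y is the direction in which the jaws open and shut (so a half turn about z gives the same grasp; the last joint's range is limited). The gripper opens to 85 mm and grips with 20 to 120 N. Pads are 22 mm wide; open, the fingers measure 114 mm over their backs; the gripper's body (76 mm by 85 mm) begins 54 mm behind the grasp point. The pads swing forward as they close: fully open they stand 13 mm farther back than shut.
Start: joints at [-1.479, 0.291, -0.153, 1.127, 0, 1.431], TCP at [0.12, -0.511, 0.231] pointing down, gripper open.
Joint ranges: [-2.52, 2.52], [-0.91, 1.74], [-1.3, 1.37], [-1.96, 2.02], [-1.52, 1.47], [-3.14, 3.14]. Speed limits (rad/s): [2.22, 2.22, 2.79, 3.14, 3.14, 3.14].

INTERFACE

Orientations are given as [roll, pitch, yaw] about the fixed x, y, z axes, in that order (R = Rz(yaw) Ry(pitch) Rx(roll)).
In Python, from cell import robot, cams gives the robot as it stands. The module is installed in compiled form; this text tells all that it offers.
- The arm moves only by the tool apply_moves, never from a script. Its argument "motion" is a list of rows, each an object of numbers: "dx", "dy", "dz": the shift along the tool's x, y, z in m; "rx", "ry", "rz": the turn, a rotation vector about the tool's x, y, z in rad. In form: [{"dx": .., "dy": .., "dz": .., "rx": .., "ry": .., "rz": ..}, ...]. A call has 1 to 12 rows; each row shifts and turns the commanded pose from where the row before left it, along the tool's axes as they then stand; what a row does not reach is not made up. A row lasts 1/10 s, in which the tool goes at most 50 mm and 8.59 degrees, less where a joint would pass 70% of its speed; a pose out of reach is approached as far as the arm can. A call is refused whole if a number of a shift passes 0.05 or a number of a turn 0.15, either way. A call with a gripper value outside its range is refused whole. "gripper" is the opening, from -1 (shut) to 1 (fully open), set as the call begins (left out, the last holds). The fingers move at their own pace and stop on an object; "newtons" is the grip in N (left out, the last holds). Time passes only in rows, so rows that do not move let the fingers close. It gives the time, the measured TCP pose, the force and the opening at its end, in the units of the state.
- robot.state(): the state, without advancing time (a new reading comes with each control period).
- cams.read_camera(name): name is "side" or "top" or "wrist"; returns the picture (420x560x3 uint8, red, green, blue); there is no depth.
- cams.camera_model(name): a dict with "K" (3x3 intrinsics, pixels), "k1" (the pictures are not rectified: a ray, as slopes to the right and down, at radius r is drawn at 1 + k1 r^2 times it, then the intrinsics apply), "camera_from_world" (4x4, takes a point from world to camera coordinates). Camera axes: x right, y down, z forward; pixel columns grow to the right and rows downward; lengths in m; the calibration is good to about 2 mm. A picture is of the moment at which its call begins: read the wrist's pose just before it. camera_model takes no time and is no camera call; for the wrist camera it gives the pose at the moment of the call.
- robot.sign_off(): hands the job in, once; it reports no verdict.
The state is a dict: "t": time; "q": joint angles; "dq": joint speeds; "effort": joint torques, N m; "eef_pos": TCP position; "ee_rot": TCP orientation; "wrist_force": force on the tool from outside, world axes, zero at the start; "wrist_torque": the same for the moment, N m; "gripper_width": finger opening in m.
Only numpy, scipy, OpenCV 4.12 (cv2) and the standard library are available. Lean on these libraries where they do the work, as an engineer would, in place of code of your own. Each camera call takes 0.05 s, during which the arm holds its last target.

TASK

The kitchen tap's spout has been taken off to renew its bearing. Take the bronze bearing sleeve and press it, collar up, straight into the socket on top of the tap body until the shoulder under its collar sits fully home and flush on the rim, then let go. The tap stands on a soft foot gasket with its nut still slack, so press by feel and never hard enough to squash that gasket flat; leave the spout, spanner, jar and cup where they are.

Things in the scene. Friction and masses are not known exactly. Their poses are not given: they have to be found in the camera images.
- sleeve_collar (a point): Centre of the collar of the loose bronze bearing sleeve, about 190 g. Collar 44 mm across, 10 mm thick (this point is half-way up it); below it a plain spigot, 30 mm across, 24 mm long, with only a small 1 mm chamfer at its foot; 18 mm hole through. Starts standing on its spigot, this point 29 mm above the counter. z: the axis, from spigot to collar. Grasp it by the collar from above.
- tap_mouth (a point): Centre of the rim of the upright socket on top of the chrome tap body, 110 mm above the counter, z up. Bore 31 mm, 32 mm deep, in a neck 38 mm across outside that stands 34 mm above the wider body (48 mm), so fingers that hold the 44 mm collar pass outside it. Seated, the collar's centre is 5 mm above this point. Sinks with the body when pressed; sideways it is rigid.
- tap_seal (a point): Centre of the upper end, 4 mm below the rim, of the rubber seal that lines the bore and narrows downward. The sleeve slips in freely for about 12 mm, then the seal grips it and the push it needs grows to some 9 to 18 N, different each time, before it is home. It stays where it is left; only a further rise of force shows that the shoulder has met the rim.
- tap: The tap's foot, fixed to the counter; origin on the counter on the tap's axis. The cartridge housing and lever stick out sideways along its +y, to 125 mm from the axis and no higher than 90 mm above the counter.
- tap_body (a joint): How far the tap body has been pressed down into its foam-rubber foot gasket, in m: 0 unloaded, larger is lower. It gives about 1 mm for each 4 N after the first 2 N and springs back when released. The gasket is squashed flat at 6 mm, about 26 N.
- spout_mid (a point): Bystander: middle of the straight leg of the chrome swan-neck spout that lies on the counter, an 18 mm thick pipe bent like a hook, about 250 by 150 mm over all.
- spanner: Bystander: flat steel spanner, 160 mm long along its x, under 15 mm high, lying on the counter between sleeve and tap; origin at its underside.
- jar: Bystander: glass storage jar with a plain lid, 76 mm diameter, 120 mm tall; origin at the centre of its underside.
- cup: Bystander: clear plastic cup, 72 mm diameter at the rim, 90 mm tall; origin at the centre of its underside.
There are look-alikes about, which are no part of the job. What is shaped like the tap but blue or red is not meant.

How it is judged:
By the outcome, as a careful person would: the job done as asked, in the order asked, and still so for the second after the job is handed in, with the robot touching nothing.
It also fails if it takes over 51 s, if anything falls off the work surface, if the arm or the gripper's body presses on something with over 40 N, if the wrist force passes 120 N, or if a joint passes its speed limit or range.

## Working session

There is one attempt and no reset: what is moved stays moved. The work goes in short steps, Python scripts to look and compute and a tool call to move; the robot and the scene stay as the last step left them, time stands still between calls to the robot, and variables do not carry over. Pictures are saved under pics/ and viewed, and the job is handed in when it is done.

Besides the shell and the picture viewer there is one more tool, called after "Emit:" in YAML: its name, and indented under it one key for each argument. apply_moves: Moves the arm, as the interface text tells. Its arguments: {"type":"object","properties":{"motion":{"type":"array","items":{"type":"object","properties":{"dx":{"type":"number"},"dy":{"type":"number"},"dz":{"type":"number"},"rx":{"type":"number"},"ry":{"type":"number"},"rz":{"type":"number"}}}},"gripper":{"type":"number"},"newtons":{"type":"number"}},"required":["motion"]}

```bash
mkdir -p pics; python3 - <<'E'
from cell import robot,cams
import cv2,json
s=robot.state();print(s, robot.grip_depth)
for n in ("side","top","wrist"):
    m=cams.camera_model(n);print(n,m)
    cv2.imwrite(f"pics/{n}0.png",cv2.cvtColor(cams.read_camera(n),cv2.COLOR_RGB2BGR))
E
```

```text
{'t': 0.0, 'q': array([-1.47929592e+00,  2.91306830e-01, -1.54119912e-01,  1.12671510e+00,
       -1.33578929e-05,  1.43149123e+00]), 'dq': array([-0.00261382, -0.00113001,  0.0014694 ,  0.00090501,  0.00222403,
       -0.000562  ]), 'effort': array([-1.53098146e-03, -5.37145221e+01,  3.31365323e+01,  1.60659710e-02,
       -3.91403119e-04, -2.01984426e-05]), 'eef_pos': array([ 0.12005576, -0.51063203,  0.23072092]), 'ee_rot': array([-3.14025832e+00, -1.73602573e-04,  2.30805400e-01]), 'wrist_force': array([-0.71038346,  0.03412405,  0.56282087]), 'wrist_torque': array([-0.01943349, -0.01263685,  0.00962552]), 'gripper_width': 0.08557972236779494} 0.0187
side {'K': array([[482.60647444,   0.        , 277.64489611],
       [  0.        , 482.60647444, 215.59073264],
       [  0.        ,   0.        ,   1.        ]]), 'k1': 0.05167304860736522, 'camera_from_world': array([[-0.82003995, -0.57195137,  0.02015228,  0.39546179],
       [-0.33977799,  0.45822048, -0.82133118,  0.29551354],
       [ 0.46052731, -0.68037168, -0.57009558,  0.92324406],
       [ 0.        ,  0.        ,  0.   
[... 343 characters left out ...]
,  0.5757995 ],
       [ 0.12269724, -0.01693271, -0.99229969,  1.12518739],
       [ 0.        ,  0.        ,  0.        ,  1.        ]])}
wrist {'K': array([[327.08467764,   0.        , 280.13717236],
       [  0.        , 327.08467764, 210.56667016],
       [  0.        ,   0.        ,   1.        ]]), 'k1': -0.00020998220982873118, 'camera_from_world': array([[ 2.28225355e-01, -9.73608287e-01, -3.01758533e-04,
        -5.25022182e-01],
       [-9.25751271e-01, -2.17103058e-01,  3.09597878e-01,
        -3.95625079e-02],
       [-3.01492572e-01, -7.03787322e-02, -9.50867532e-01,
         3.80185486e-01],
       [ 0.00000000e+00,  0.00000000e+00,  0.00000000e+00,
         1.00000000e+00]])}
```

View pics/top0.png

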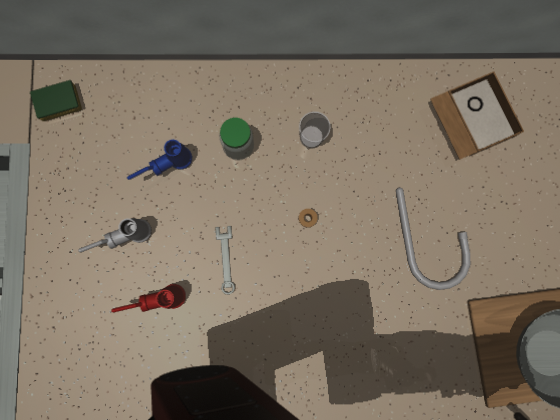

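View pics/side0.png

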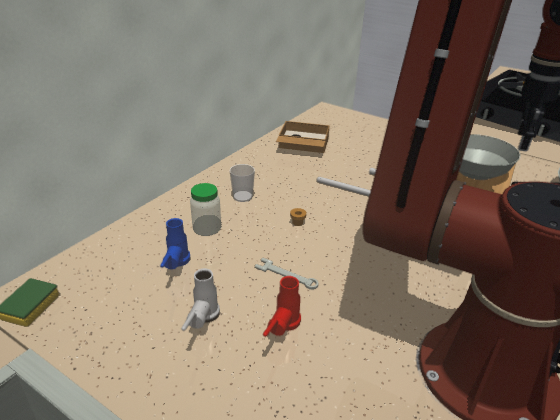

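View pics/wrist0.png

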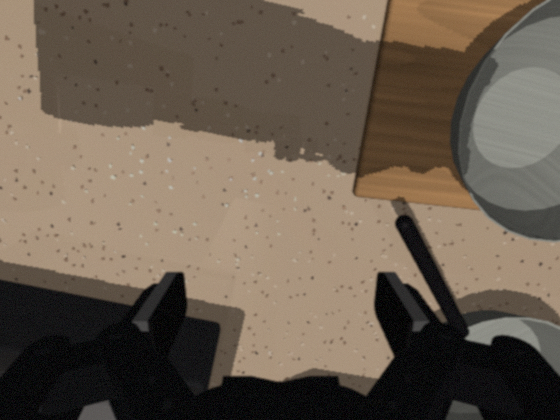

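The top picture shows these candidates:
- **Sleeve:** the bronze ring at (308,218). The look-alike is the dark ring in the tray at (475,103).
- **Tap:** chrome at (130,229). The look-alikes are blue at (178,150) and red at (170,297).

By the description I choose bronze and chrome. The spanner is at (226,260), the jar at (236,137), the cup at (314,130) and the spout at about (430,240). I'll check the choice in close crops.

```bash
cat > h.py <<'E'
import numpy as np,cv2
from cell import robot,cams
def ray(m,uv):
    K=m["K"];d=np.array([(uv[0]-K[0,2])/K[0,0],(uv[1]-K[1,2])/K[1,1]])
    s=d.copy()
    for _ in range(20): s=d/(1+m["k1"]*(s@s))
    T=m["camera_from_world"];R=T[:3,:3]
    return -R.T@T[:3,3], R.T@np.array([s[0],s[1],1])
def onz(m,uv,z):
    o,d=ray(m,uv);return o+d*(z-o[2])/d[2]
def proj(m,P):
    T=m["camera_from_world"];P=np.atleast_2d(P)
    c=P@T[:3,:3].T+T[:3,3];s=c[:,:2]/c[:,2:]
    s=s*(1+m["k1"]*(s**2).sum(1,keepdims=True));K=m["K"]
    return np.c_[s[:,0]*K[0,0]+K[0,2],s[:,1]*K[1,1]+K[1,2]]
def circ(c,r,n=60):
    a=np.linspace(0,2*np.pi,n);return np.c_[c[0]+r*np.cos(a),c[1]+r*np.sin(a),np.full(n,c[2])]
def crop(img,c,w,h,f):
    x,y=int(c[0]-w//2),int(c[1]-h//2);x=max(x,0);y=max(y,0)
    return cv2.resize(img[y:y+h,x:x+w],None,fx=f,fy=f,interpolation=cv2.INTER_CUBIC),(x,y)
E
python3 - <<'E'
from h import *
t=cv2.imread("pics/top0.png");s=cv2.imread("pics/side0.png")
a=[crop(t,(308,218),50,36,8)[0],crop(t,(130,230),50,36,8)[0],crop(s,(298,215),50,36,8)[0],crop(s,(204,280),50,36,8)[0]]
cv2.imwrite("pics/c0.png",np.vstack([np.hstack(a[:2]),np.hstack(a[2:])]))
m=cams.camera_model("top");k=cams.camera_model("side")
print(onz(m,(308,218),.034),onz(k,(298,212),.034));print(onz(m,(130,228),.11),onz(k,(204,274),.11))
for n,p in dict(jar=(236,137),cup=(314,122),sp=(226,260),lever=(82,250)).items(): print(n,onz(m,p,.05 if n=='lever' else .1 if n!='sp' else 0))
E
```

```text
[ 0.54949709 -0.19635588  0.034     ] [ 0.55273751 -0.19507144  0.034     ]
[0.52349154 0.19287219 0.11      ] [0.52666186 0.19804558 0.11      ]
jar [ 0.72539372 -0.03377362  0.1       ]
cup [ 0.75880284 -0.20832764  0.1       ]
sp [ 0.45510406 -0.00375555  0.        ]
lever [0.47997549 0.31507627 0.05      ]
```

View pics/c0.png

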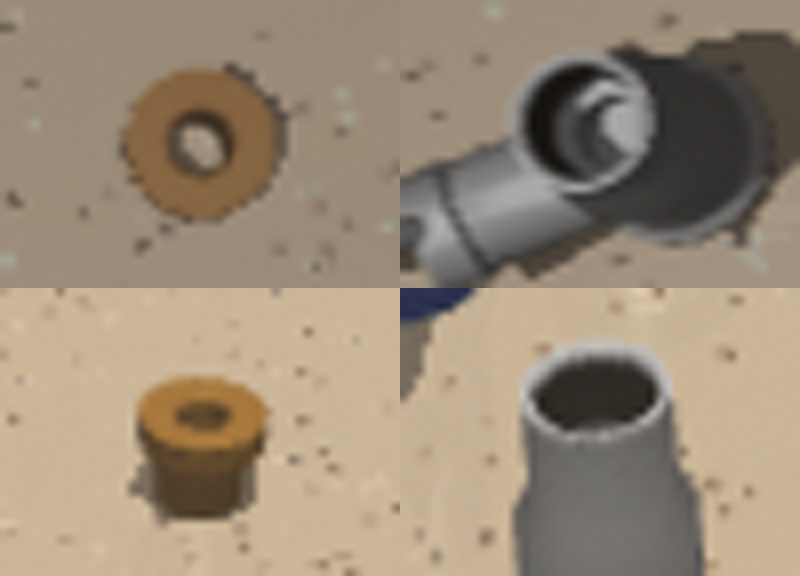

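The crops confirm it. The sleeve is standing collar up with its hole visible, and the chrome tap has an open socket with a bright rim. Next I'll work out the wrist camera's geometry for a yaw of π/2, where tool x is world y and tool y is world x.

```bash
python3 - <<'E'
from h import *
from scipy.spatial.transform import Rotation as Ro
s=robot.state();m=cams.camera_model("wrist")
T=m["camera_from_world"];Rt=Ro.from_euler('xyz',s['ee_rot']).as_matrix()
C=-T[:3,:3].T@T[:3,3]
print("cam in tool",Rt.T@(C-s['eef_pos'])); print(T[:3,:3]@Rt)
for z in (-.0187,0,.05,.1,.15): print(z,proj(m,s['eef_pos']+Rt@np.array([0,0,z])),proj(m,s['eef_pos']+Rt@np.array([.05,0,z])))
# tool opt
print(1.5708-s['ee_rot'][2])
E
```

```text
cam in tool [ 0.07976049  0.00041487 -0.14277461]
[[-5.81131309e-04  9.99999483e-01 -8.34179443e-04]
 [-9.50820627e-01 -8.10931616e-04 -3.09740984e-01]
 [-3.09741500e-01  6.13154838e-04  9.50820607e-01]]
-0.0187 [[279.05510034 296.32061722]] [[278.84860617 184.50657623]]
0 [[279.14320095 275.01180288]] [[278.97145236 174.63452696]]
0.05 [[279.30479301 235.92849629]] [[279.18846628 157.19518159]]
0.1 [[279.40626279 211.38714239]] [[279.31952343 146.66343908]]
0.15 [[279.4759007  194.54484643]] [[279.40725132 139.61366477]]
1.3399642208474727
```

Emit:
apply_moves:
  motion:
    - {"rz": -0.15}
    - {"rz": -0.15}
    - {"rz": -0.15}
    - {"rz": -0.15}
    - {"rz": -0.15}
    - {"rz": -0.15}
    - {"rz": -0.15}
    - {"rz": -0.15}
    - {"rz": -0.14}

```text
validation failed for argument at $.mo...
```

Emit:
apply_moves:
  motion:
    - {"dx": 0, "dy": 0, "dz": 0, "rx": 0, "ry": 0, "rz": -0.14}

```text
t: 0.25
eef_pos: [0.1201, -0.5108, 0.231]
ee_rot: [-3.141, -0.0, 0.372]
wrist_force: [-0.1, -0.2, 0.2]
gripper_width: 0.0854
```

Emit:
apply_moves:
  motion:
    - {"dx": 0, "dy": 0, "dz": 0, "rx": 0, "ry": 0, "rz": -0.15}
    - {"dx": 0, "dy": 0, "dz": 0, "rx": 0, "ry": 0, "rz": -0.15}
    - {"dx": 0, "dy": 0, "dz": 0, "rx": 0, "ry": 0, "rz": -0.15}
    - {"dx": 0, "dy": 0, "dz": 0, "rx": 0, "ry": 0, "rz": -0.15}
    - {"dx": 0, "dy": 0, "dz": 0, "rx": 0, "ry": 0, "rz": -0.15}
    - {"dx": 0, "dy": 0, "dz": 0, "rx": 0, "ry": 0, "rz": -0.15}
    - {"dx": 0, "dy": 0, "dz": 0, "rx": 0, "ry": 0, "rz": -0.15}
    - {"dx": 0, "dy": 0, "dz": 0, "rx": 0, "ry": 0, "rz": -0.15}

```text
t: 1.05
eef_pos: [0.1201, -0.5109, 0.2311]
ee_rot: [-3.142, -0.001, 1.577]
wrist_force: [0.4, 0.4, 0.1]
gripper_width: 0.0853
```

Emit:
apply_moves:
  motion:
    - {"dx": 0.026, "dy": 0.036, "dz": 0.006, "rx": 0, "ry": 0, "rz": 0}
    - {"dx": 0.026, "dy": 0.036, "dz": 0.006, "rx": 0, "ry": 0, "rz": 0}
    - {"dx": 0.026, "dy": 0.036, "dz": 0.006, "rx": 0, "ry": 0, "rz": 0}
    - {"dx": 0.026, "dy": 0.036, "dz": 0.006, "rx": 0, "ry": 0, "rz": 0}
    - {"dx": 0.026, "dy": 0.036, "dz": 0.006, "rx": 0, "ry": 0, "rz": 0}
    - {"dx": 0.026, "dy": 0.036, "dz": 0.006, "rx": 0, "ry": 0, "rz": 0}
    - {"dx": 0.026, "dy": 0.036, "dz": 0.006, "rx": 0, "ry": 0, "rz": 0}
    - {"dx": 0.026, "dy": 0.036, "dz": 0.006, "rx": 0, "ry": 0, "rz": 0}
    - {"dx": 0.026, "dy": 0.036, "dz": 0.006, "rx": 0, "ry": 0, "rz": 0}
    - {"dx": 0.026, "dy": 0.036, "dz": 0.006, "rx": 0, "ry": 0, "rz": 0}
    - {"dx": 0.026, "dy": 0.036, "dz": 0.006, "rx": 0, "ry": 0, "rz": 0}
    - {"dx": 0.026, "dy": 0.036, "dz": 0.006, "rx": 0, "ry": 0, "rz": 0}

```text
t: 2.25
eef_pos: [0.5533, -0.1976, 0.1588]
ee_rot: [-3.141, -0.0, 1.571]
wrist_force: [0.6, -1.0, 0.2]
gripper_width: 0.0854
```

```bash
python3 - <<'E'
from h import *
s=robot.state();m=cams.camera_model("wrist")
i=cv2.cvtColor(cams.read_camera("wrist"),cv2.COLOR_RGB2BGR);cv2.imwrite("pics/w1.png",i)
s2=robot.state();np.save("w1.npy",m,allow_pickle=True)
print(s['eef_pos'],s['ee_rot'],s2['eef_pos'],s2['ee_rot'],s['dq'].round(3),s['q'].round(2))
E
```

```text
[ 0.55332851 -0.19762967  0.15883511] [-3.14129242e+00 -3.72120914e-05  1.57091008e+00] [ 0.5575187  -0.19383571  0.15781344] [ 3.13956674e+00 -2.19572927e-03  1.57404315e+00] [ 0.696  0.485  0.614  0.119 -0.002  0.694] [-0.47  0.46 -0.1   1.01 -0.    1.1 ]
```

View pics/w1.png

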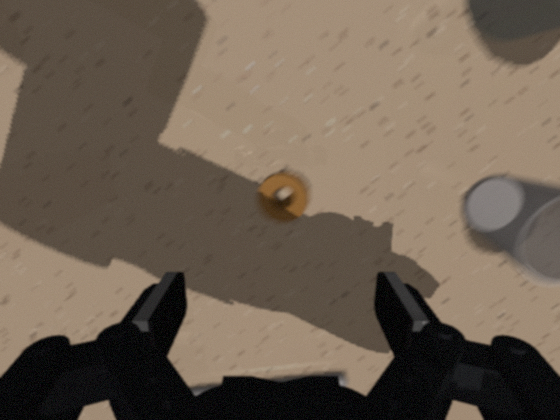

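The sleeve shows at (284,196), a bit motion-blurred because the arm was still settling. The cup is at (540,235) and the jar at the upper right, both clear. I'll settle and measure again.

Emit:
apply_moves:
  motion:
    - {"dx": 0, "dy": 0, "dz": 0, "rx": 0, "ry": 0, "rz": 0}
    - {"dx": 0, "dy": 0, "dz": 0, "rx": 0, "ry": 0, "rz": 0}

```text
t: 2.5
eef_pos: [0.5516, -0.199, 0.1589]
ee_rot: [-3.14, -0.0, 1.571]
wrist_force: [-0.2, -0.4, -0.0]
gripper_width: 0.0853
```

```bash
cat > meas.py <<'E'
from h import *
from scipy.spatial.transform import Rotation as Ro
def shot(name):
    s=robot.state();m=cams.camera_model("wrist")
    i=cv2.cvtColor(cams.read_camera("wrist"),cv2.COLOR_RGB2BGR);cv2.imwrite(f"pics/{name}.png",i)
    print("tcp",s['eef_pos'].round(4),"rot",s['ee_rot'].round(4),"dq",np.abs(s['dq']).max().round(3),"t",s['t'],"F",s['wrist_force'].round(2))
    return s,m,i
def bronze(i):
    h=cv2.cvtColor(i,cv2.COLOR_BGR2HSV)
    k=((h[...,0]>8)&(h[...,0]<22)&(h[...,1]>140)&(h[...,2]>25)).astype(np.uint8)
    return k
E
python3 - <<'E'
from meas import *
s,m,i=shot("w2")
k=bronze(i);n,l,st,c=cv2.connectedComponentsWithStats(k);o=st[1:,4].argsort()[::-1][:3]+1;print(st[o],c[o])
v=crop(i,(282,200),80,60,8)[0];cv2.imwrite("pics/w2c.png",np.hstack([v,]))
cv2.imwrite("pics/w2k.png",crop(k*255,(282,200),80,60,8)[0])
E
```

```text
tcp [ 0.5516 -0.199   0.1589] rot [-3.1404e+00 -2.0000e-04  1.5713e+00] dq 0.026 t 2.5 F [-0.2 -0.4 -0. ]
[[ 257  173   49   50 1759]] [[281.03922683 198.48095509]]
```

View pics/w2c.png

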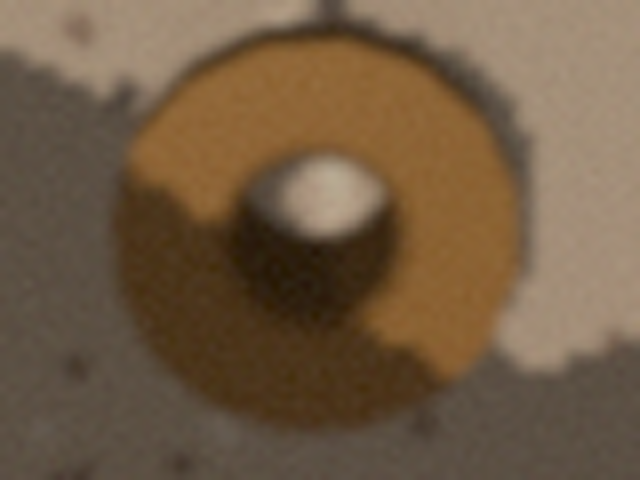

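View pics/w2k.png

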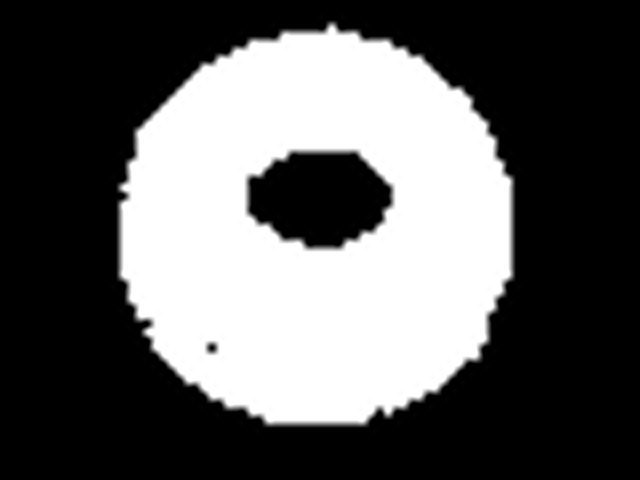

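```bash
cat >> meas.py <<'E'
from scipy.optimize import minimize
def fitcyl(m,k,x0,ztop,zbot,r):
    # k: filled mask; maximise overlap with silhouette of cylinder
    ys,xs=np.nonzero(k);x1,y1=xs.min()-8,ys.min()-8;w,h=xs.max()-x1+8,ys.max()-y1+8
    K=np.kron(k[y1:y1+h,x1:x1+w],np.ones((8,8),np.uint8))
    def cost(p):
        P=np.vstack([proj(m,circ((p[0],p[1],z),r)) for z in (ztop,zbot)])
        q=((P-[x1,y1]+.5)*8*16).astype(np.int32)
        hu=cv2.convexHull(q.reshape(-1,1,2));z=np.zeros_like(K);cv2.fillConvexPoly(z,hu,1,shift=4)
        return np.count_nonzero(z!=K)/64.
    r_=minimize(cost,x0,method="Nelder-Mead",options=dict(initial_simplex=np.array([x0,[x0[0]+.003,x0[1]],[x0[0],x0[1]+.003]]),xatol=2e-5,fatol=.2))
    return r_.x,r_.fun
def filled(k):
    c,_=cv2.findContours(k,cv2.RETR_EXTERNAL,cv2.CHAIN_APPROX_NONE);c=max(c,key=cv2.contourArea)
    z=np.zeros_like(k);cv2.drawContours(z,[c],-1,1,-1);return z
E
python3 - <<'E'
from meas import *
i=cv2.imread("pics/w2.png");m=cams.camera_model("wrist");k=filled(bronze(i))
for r in (.0215,.022,.0225):
  for zb in (.024,.034): print(r,zb,fitcyl(m,k,[.551,-.196],.034,zb,r))
E
```

```text
0.0215 0.024 (array([ 0.55238149, -0.19818933]), np.float64(104.078125))
0.0215 0.034 (array([ 0.55242956, -0.19727441]), np.float64(62.078125))
0.022 0.024 (array([ 0.55235324, -0.19873248]), np.float64(189.875))
0.022 0.034 (array([ 0.55257639, -0.19723925]), np.float64(101.609375))
0.0225 0.024 (array([ 0.55250993, -0.19965667]), np.float64(279.9375))
0.0225 0.034 (array([ 0.55251511, -0.19759596]), np.float64(187.75))
```

Emit:
apply_moves:
  motion:
    - {"dx": 0.0015, "dy": 0.001, "dz": 0.028, "rx": 0, "ry": 0, "rz": 0}
    - {"dx": 0, "dy": 0, "dz": 0.028, "rx": 0, "ry": 0, "rz": 0}
    - {"dx": 0, "dy": 0, "dz": 0.028, "rx": 0, "ry": 0, "rz": 0}
    - {"dx": 0, "dy": 0, "dz": 0.028, "rx": 0, "ry": 0, "rz": 0}
    - {"dx": 0, "dy": 0, "dz": 0.028, "rx": 0, "ry": 0, "rz": 0}
    - {"dx": 0, "dy": 0, "dz": 0.004, "rx": 0, "ry": 0, "rz": 0}
    - {"dx": 0, "dy": 0, "dz": 0.004, "rx": 0, "ry": 0, "rz": 0}
    - {"dx": 0, "dy": 0, "dz": 0, "rx": 0, "ry": 0, "rz": 0}
    - {"dx": 0, "dy": 0, "dz": 0, "rx": 0, "ry": 0, "rz": 0}

```text
t: 3.45
eef_pos: [0.5539, -0.1982, 0.0127]
ee_rot: [3.14, 0.001, 1.57]
wrist_force: [-0.4, 1.0, 0.1]
gripper_width: 0.0856
```

```bash
python3 - <<'E'
from meas import *
s,m,i=shot("w3");print(robot.state()['wrist_force'])
E
```

```text
tcp [ 0.5539 -0.1982  0.0127] rot [3.1397e+00 9.0000e-04 1.5704e+00] dq 0.005 t 3.45 F [-0.43  0.97  0.05]
[-0.34560895  0.39582539 -0.81722792]
```

View pics/w3.png

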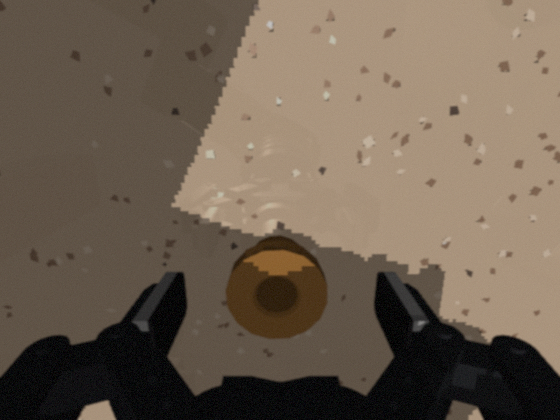

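```bash
python3 - <<'E'
from meas import *
m=cams.camera_model("wrist");s=robot.state();print(s['eef_pos'],s['ee_rot'],s['t'])
print(onz(m,(277,289),.034),proj(m,[[.5526,-.1977,.034]]))
i=cv2.imread("pics/w3.png");cv2.imwrite("pics/w3c.png",crop(i,(277,285),120,100,6)[0])
E
```

```text
[ 0.55391986 -0.19814209  0.0126861 ] [3.13968494e+00 9.86344476e-04 1.57060157e+00] 3.5
[ 0.55294593 -0.19364355  0.034     ] [[276.22619303 297.30834773]]
```

View pics/w3c.png

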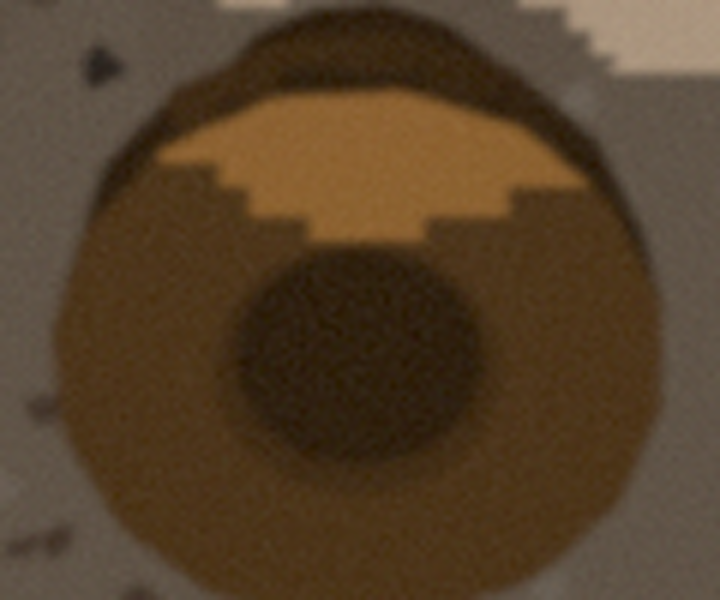

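The sleeve's hole centre is at (277,293), between the pads at (165,300) and (400,300). I'll go 2 mm lower and 2 mm along tool x, then grip.

Emit:
apply_moves:
  motion:
    - {"dx": 0.002, "dy": 0, "dz": 0.002, "rx": 0, "ry": 0, "rz": 0}
    - {"dx": 0, "dy": 0, "dz": 0, "rx": 0, "ry": 0, "rz": 0}

```text
t: 3.7
eef_pos: [0.5532, -0.1953, 0.0096]
ee_rot: [3.141, 0.0, 1.571]
wrist_force: [0.1, -0.4, 0.9]
gripper_width: 0.0856
```

Emit:
apply_moves:
  motion:
    - {"dx": 0, "dy": 0, "dz": 0, "rx": 0, "ry": 0, "rz": 0}
    - {"dx": 0, "dy": 0, "dz": 0, "rx": 0, "ry": 0, "rz": 0}
    - {"dx": 0, "dy": 0, "dz": 0, "rx": 0, "ry": 0, "rz": 0}
    - {"dx": 0, "dy": 0, "dz": 0, "rx": 0, "ry": 0, "rz": 0}
    - {"dx": 0, "dy": 0, "dz": 0, "rx": 0, "ry": 0, "rz": 0}
    - {"dx": 0, "dy": 0, "dz": 0, "rx": 0, "ry": 0, "rz": 0}
  gripper: -1
  newtons: 80

```text
t: 4.3
eef_pos: [0.5532, -0.1956, 0.0098]
ee_rot: [3.141, 0.0, 1.571]
wrist_force: [-2.5, 0.9, 6.6]
gripper_width: 0.0415
```

Emit:
apply_moves:
  motion:
    - {"dx": 0, "dy": 0, "dz": -0.01, "rx": 0, "ry": 0, "rz": 0}
    - {"dx": 0, "dy": 0, "dz": -0.03, "rx": 0, "ry": 0, "rz": 0}
    - {"dx": 0, "dy": 0, "dz": -0.04, "rx": 0, "ry": 0, "rz": 0}
    - {"dx": 0, "dy": 0, "dz": -0.04, "rx": 0, "ry": 0, "rz": 0}
    - {"dx": 0, "dy": 0, "dz": -0.03, "rx": 0, "ry": 0, "rz": 0}
    - {"dx": 0, "dy": 0, "dz": 0, "rx": 0, "ry": 0, "rz": 0}
    - {"dx": 0, "dy": 0, "dz": 0, "rx": 0, "ry": 0, "rz": 0}

```text
t: 5.0
eef_pos: [0.5533, -0.1957, 0.16]
ee_rot: [3.14, 0.001, 1.571]
wrist_force: [-0.8, -0.4, -2.8]
gripper_width: 0.0414
```

```bash
python3 - <<'E'
from meas import *
s,m,i=shot("w4")
E
```

```text
tcp [ 0.5533 -0.1957  0.16  ] rot [3.1405e+00 5.0000e-04 1.5708e+00] dq 0.037 t 5.0 F [-0.82 -0.39 -2.83]
```

View pics/w4.png

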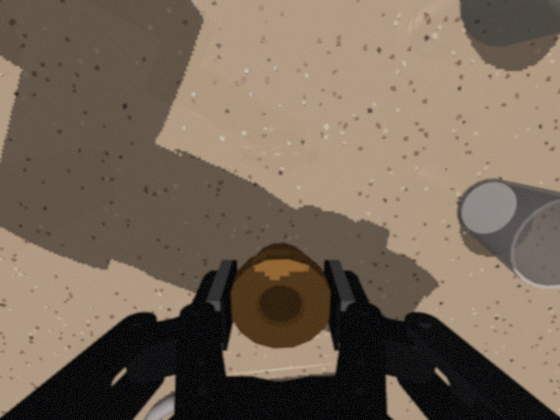

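The sleeve is held with its hole at (280,303), centred between the pads, and it looks level. I'll carry it toward the tap and stop 50 mm short, so the wrist camera sees the rim.

Emit:
apply_moves:
  motion:
    - {"dx": 0.02, "dy": -0.0028, "dz": -0.001, "rx": 0, "ry": 0, "rz": 0}
    - {"dx": 0.038, "dy": -0.0028, "dz": -0.001, "rx": 0, "ry": 0, "rz": 0}
    - {"dx": 0.038, "dy": -0.0028, "dz": -0.001, "rx": 0, "ry": 0, "rz": 0}
    - {"dx": 0.038, "dy": -0.0028, "dz": -0.001, "rx": 0, "ry": 0, "rz": 0}
    - {"dx": 0.038, "dy": -0.0028, "dz": -0.001, "rx": 0, "ry": 0, "rz": 0}
    - {"dx": 0.038, "dy": -0.0028, "dz": -0.001, "rx": 0, "ry": 0, "rz": 0}
    - {"dx": 0.038, "dy": -0.0028, "dz": -0.001, "rx": 0, "ry": 0, "rz": 0}
    - {"dx": 0.038, "dy": -0.0028, "dz": -0.001, "rx": 0, "ry": 0, "rz": 0}
    - {"dx": 0.034, "dy": -0.0028, "dz": -0.001, "rx": 0, "ry": 0, "rz": 0}
    - {"dx": 0.02, "dy": -0.0028, "dz": -0.001, "rx": 0, "ry": 0, "rz": 0}
    - {"dx": 0, "dy": 0, "dz": 0, "rx": 0, "ry": 0, "rz": 0}
    - {"dx": 0, "dy": 0, "dz": 0, "rx": 0, "ry": 0, "rz": 0}

```text
t: 6.25
eef_pos: [0.5239, 0.1449, 0.1683]
ee_rot: [-3.14, 0.0, 1.572]
wrist_force: [-0.0, -1.3, -1.7]
gripper_width: 0.0414
```

Emit:
apply_moves:
  motion:
    - {"dx": 0, "dy": 0, "dz": 0, "rx": 0, "ry": 0, "rz": 0}
    - {"dx": 0, "dy": 0, "dz": 0, "rx": 0, "ry": 0, "rz": 0}
    - {"dx": 0, "dy": 0, "dz": 0, "rx": 0, "ry": 0, "rz": 0}

```text
t: 6.55
eef_pos: [0.5251, 0.1437, 0.1692]
ee_rot: [-3.141, 0.0, 1.57]
wrist_force: [-0.3, -0.1, -2.0]
gripper_width: 0.0413
```

```bash
python3 - <<'E'
from meas import *
s,m,i=shot("w5");print(robot.state()['wrist_force'],s['q'].round(2))
for n in("side","top"): cv2.imwrite(f"pics/{n}5.png",cv2.cvtColor(cams.read_camera(n),cv2.COLOR_RGB2BGR))
E
```

```text
tcp [0.5251 0.1437 0.1692] rot [-3.1413e+00  1.0000e-04  1.5696e+00] dq 0.003 t 6.55 F [-0.34 -0.14 -2.05]
[ 0.18830582 -0.32261602 -1.19902298] [ 0.13  0.37 -0.21  0.99 -0.    1.7 ]
```

View pics/w5.png

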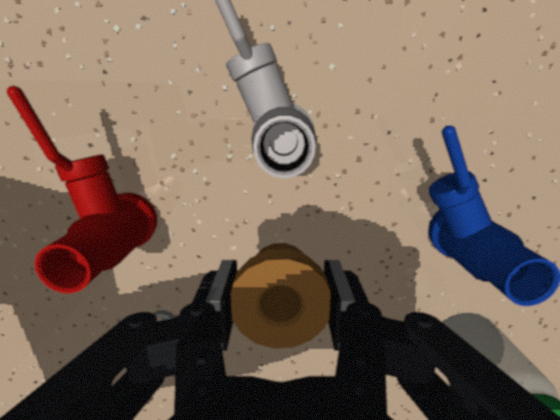

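View pics/side5.png

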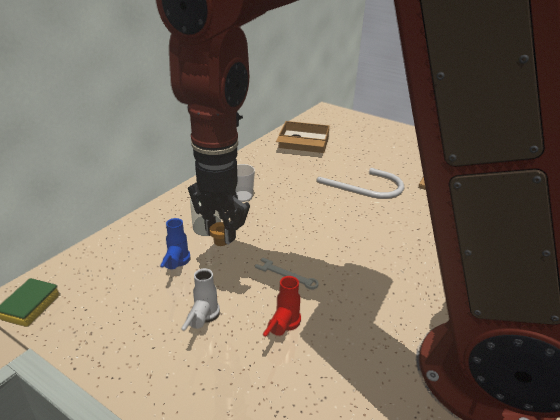

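The wrist picture shows the chrome rim at (284,147) and the held sleeve at (280,303). The red and blue taps are to the left and right. I'll fit both circles.

```bash
python3 - <<'E'
from meas import *
i=cv2.imread("pics/w5.png")
a=crop(i,(284,145),90,76,5)[0];b=crop(i,(280,297),150,110,5)[0]
cv2.imwrite("pics/w5a.png",cv2.convertScaleAbs(a,alpha=1.3));cv2.imwrite("pics/w5b.png",cv2.convertScaleAbs(b,alpha=2.2))
E
```

```text
(no output)
```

View pics/w5a.png

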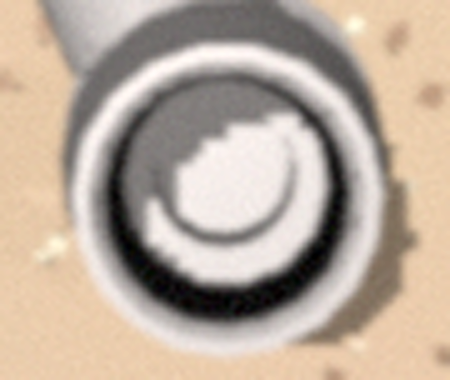

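View pics/w5b.png

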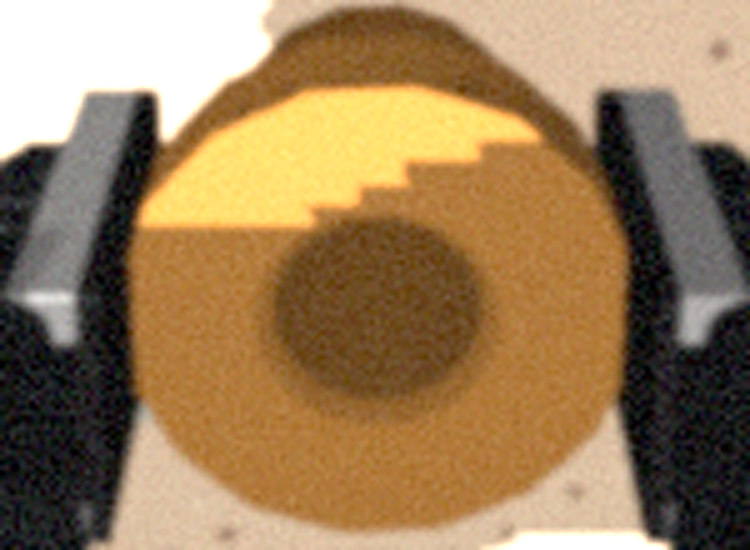

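```bash
cat >> meas.py <<'E'
from scipy.optimize import least_squares
def edgefit(i,m,c0,r,chan,sgn,angs,tol=5,free_r=True,show=None):
    """refine circle centre (world x,y at z fixed) by radial max-gradient edges; sgn +1: bright outside"""
    g=cv2.GaussianBlur(chan.astype(np.float32),(0,0),.8)
    c=np.array(c0,float);R=r
    for it in range(4):
        P=[];A=[]
        pc=proj(m,c)[0]
        for a in angs:
            e=proj(m,c+R*np.array([np.cos(a),np.sin(a),0]))[0];d=(e-pc)/np.linalg.norm(e-pc)
            t=np.arange(-tol,tol+.01,.1);q=(e+t[:,None]*d).astype(np.float32)
            v=cv2.remap(g,q[:,0].reshape(-1,1),q[:,1].reshape(-1,1),cv2.INTER_CUBIC).ravel()
            gr=np.gradient(v)*sgn;j=gr.argmax();P.append(q[j]);A.append(a)
        P=np.array(P)
        def f(p):
            rr=p[2] if free_r else r
            cc=proj(m,circ((p[0],p[1],c0[2]),rr,361))
            D=np.linalg.norm(P[:,None]-cc[None],axis=2);j=D.argmin(1)
            pc=proj(m,[p[0],p[1],c0[2]])[0]
            return (np.linalg.norm(P-pc,axis=1)-np.linalg.norm(cc[j]-pc,axis=1))
        o=least_squares(f,[c[0],c[1],R],loss="soft_l1",f_scale=.5)
        c[:2]=o.x[:2]
        if free_r:R=o.x[2]
    return c,R,np.median(np.abs(f(o.x))),P
E
cat > fit5.py <<'E'
from meas import *
import sys
def run(name,m,tcp,rim0,do_rim=True,ztop=.0242):
    i=cv2.imread(f"pics/{name}.png");g=cv2.cvtColor(i,cv2.COLOR_BGR2GRAY)
    sat=cv2.cvtColor(i,cv2.COLOR_BGR2HSV)[...,1]
    c0=np.array([tcp[0],tcp[1],tcp[2]+ztop])
    # collar: lower part free of pads. image down=-y world
    ang=np.concatenate([np.radians(np.arange(220,321,4))])
    o=[edgefit(i,m,c0,.022,sat,-1,ang,free_r=fr) for fr in (False,)]
    hol=edgefit(i,m,c0,.009,g,1,np.radians(np.arange(170,371,8)),tol=5)
    for x in o+[hol]: print("collar",x[0].round(4),round(x[1],4),"resid px",x[2].round(2),"rel tcp",(x[0]-tcp).round(4))
    vis=i.copy()
    for p in np.vstack([o[0][3],hol[3]]): cv2.circle(vis,tuple(int(v) for v in p.round()),0,(0,0,255),-1)
    if do_rim:
        ra=edgefit(i,m,rim0,.019,sat,1,np.radians(np.arange(190,351,5)),tol=4)
        rb=edgefit(i,m,rim0,.0155,g,1,np.radians(np.arange(0,360,8)),tol=3)
        for x in (ra,rb): print("rim",x[0].round(4),round(x[1],4),x[2].round(2),"rel tcp",(x[0]-tcp).round(4))
        for p in np.vstack([ra[3],rb[3]]): cv2.circle(vis,tuple(int(v) for v in p.round()),0,(0,0,255),-1)
        print(onz(m,(284.3,146),.11))
    cv2.imwrite(f"pics/{name}v.png",crop(vis,(280,220),200,260,2.2)[0])
E
python3 - <<'E'
from fit5 import *
m=cams.camera_model("wrist");s=robot.state();print(s['t'],s['eef_pos'])
print(onz(m,(284.3,146),.11))
run("w5",m,s['eef_pos'],onz(m,(284.3,146),.11))
E
```

```text
6.7 [0.52519447 0.14399843 0.16930909]
[0.52820474 0.19858274 0.11      ]
collar [0.5254 0.1428 0.1935] 0.022 resid px 0.37 rel tcp [ 0.0003 -0.0012  0.0242]
collar [0.5255 0.1433 0.1935] 0.0088 resid px 0.27 rel tcp [ 0.0003 -0.0007  0.0242]
rim [0.5282 0.1981 0.11  ] 0.0193 0.14 rel tcp [ 0.003   0.0541 -0.0593]
rim [0.5277 0.1986 0.11  ] 0.0152 0.33 rel tcp [ 0.0025  0.0546 -0.0593]
[0.52820474 0.19858274 0.11      ]
```

View pics/w5v.png

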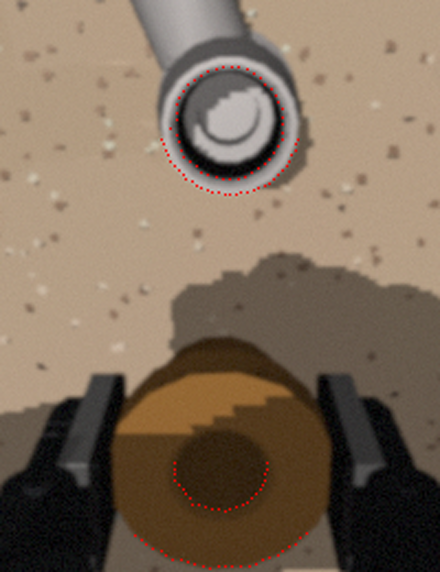

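The rim lies +55.4 mm in tool x and +2.5 mm in tool y from the sleeve. I'll move over it, lower to about 6 mm above, and check with the wrist and side cameras.

Emit:
apply_moves:
  motion:
    - {"dx": 0.0254, "dy": 0.0025, "dz": 0, "rx": 0, "ry": 0, "rz": 0}
    - {"dx": 0.03, "dy": 0, "dz": 0, "rx": 0, "ry": 0, "rz": 0}
    - {"dx": 0, "dy": 0, "dz": 0.015, "rx": 0, "ry": 0, "rz": 0}
    - {"dx": 0, "dy": 0, "dz": 0.015, "rx": 0, "ry": 0, "rz": 0}
    - {"dx": 0, "dy": 0, "dz": 0.01, "rx": 0, "ry": 0, "rz": 0}
    - {"dx": 0, "dy": 0, "dz": 0.003, "rx": 0, "ry": 0, "rz": 0}
    - {"dx": 0, "dy": 0, "dz": 0, "rx": 0, "ry": 0, "rz": 0}
    - {"dx": 0, "dy": 0, "dz": 0, "rx": 0, "ry": 0, "rz": 0}
    - {"dx": 0, "dy": 0, "dz": 0, "rx": 0, "ry": 0, "rz": 0}
    - {"dx": 0, "dy": 0, "dz": 0, "rx": 0, "ry": 0, "rz": 0}

```text
t: 7.7
eef_pos: [0.528, 0.1998, 0.1268]
ee_rot: [3.141, -0.0, 1.571]
wrist_force: [-0.7, -0.3, -2.4]
gripper_width: 0.0412
```

```bash
python3 - <<'E'
from fit5 import *
s,m,i=shot("w6")
d=cv2.cvtColor(cams.read_camera("side"),cv2.COLOR_RGB2BGR);cv2.imwrite("pics/side6.png",d)
run("w6",m,s['eef_pos'],None,False)
k=cams.camera_model("side")
print(proj(k,s['eef_pos']))
a=crop(d,proj(k,s['eef_pos'])[0],60,90,6)[0];b=crop(i,(280,270),120,160,3.375)[0]
cv2.imwrite("pics/c6.png",np.hstack([a,cv2.convertScaleAbs(b,alpha=1.6)]))
E
```

```text
tcp [0.528  0.1998 0.1268] rot [ 3.1407e+00 -2.0000e-04  1.5706e+00] dq 0.005 t 7.7 F [-0.66 -0.3  -2.41]
collar [0.5283 0.1987 0.151 ] 0.022 resid px 0.25 rel tcp [ 0.0003 -0.0012  0.0242]
collar [0.5283 0.1991 0.151 ] 0.0087 resid px 0.32 rel tcp [ 0.0004 -0.0007  0.0242]
[[202.34362511 267.82268053]]
```

View pics/c6.png

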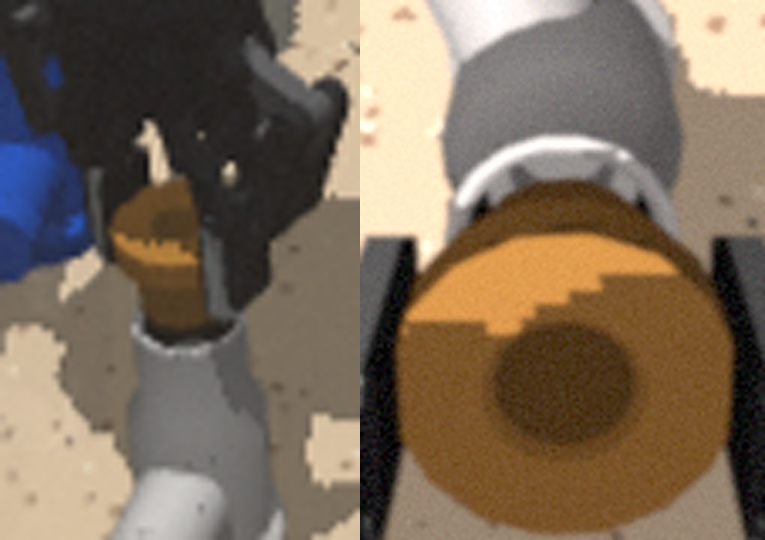

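```bash
python3 - <<'E'
from meas import *
k=cams.camera_model("side");d=cv2.imread("pics/side6.png")
big,(x,y)=crop(d,(205,265),56,56,10)
raw=big.copy()
def draw(c,r,col,sh=(0,0)):
    p=((proj(k,circ(c,r))+sh-[x,y]+.5)*10).astype(int);cv2.polylines(big,[p.reshape(-1,1,2)],True,col,1)
sx,sy=.5283,.1989
for z,r in((.151,.022),(.141,.022),(.141,.015),(.117,.015),(.151,.009)): draw((sx,sy,z),r,(0,255,0))
for r in(.019,.0155): draw((sx,sy,.11),r,(0,0,255))
cv2.imwrite("pics/s6.png",np.hstack([raw,big])[:, :])
cv2.imwrite("pics/s6.png",cv2.resize(np.hstack([raw,big]),(800,400)))
E
```

View pics/s6.png

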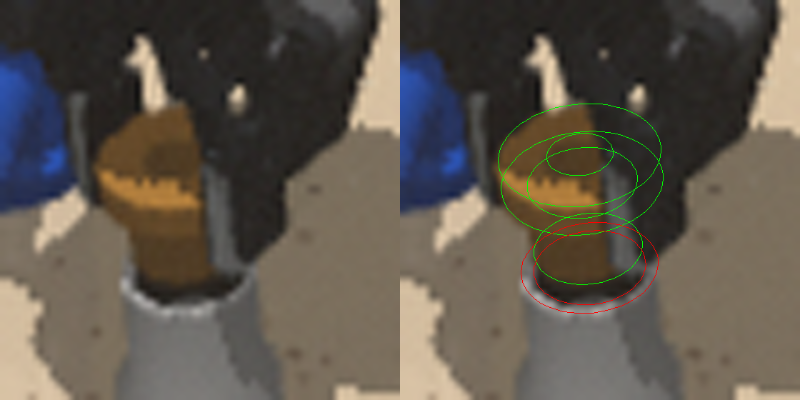

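The side overlay shows the sleeve and rim coaxial to within about 0.5 mm, with the rim's front edge at the predicted position. I'll lower by feel.

Emit:
apply_moves:
  motion:
    - {"dx": 0, "dy": 0, "dz": 0.003, "rx": 0, "ry": 0, "rz": 0}
    - {"dx": 0, "dy": 0, "dz": 0.003, "rx": 0, "ry": 0, "rz": 0}
    - {"dx": 0, "dy": 0, "dz": 0.002, "rx": 0, "ry": 0, "rz": 0}
    - {"dx": 0, "dy": 0, "dz": 0, "rx": 0, "ry": 0, "rz": 0}
    - {"dx": 0, "dy": 0, "dz": 0, "rx": 0, "ry": 0, "rz": 0}

```text
t: 8.3
eef_pos: [0.5275, 0.1998, 0.1182]
ee_rot: [-3.141, 0.0, 1.571]
wrist_force: [0.1, 0.2, -1.4]
gripper_width: 0.0411
```

Emit:
apply_moves:
  motion:
    - {"dx": 0, "dy": 0, "dz": 0.002, "rx": 0, "ry": 0, "rz": 0}
    - {"dx": 0, "dy": 0, "dz": 0, "rx": 0, "ry": 0, "rz": 0}
    - {"dx": 0, "dy": 0, "dz": 0, "rx": 0, "ry": 0, "rz": 0}

```text
t: 8.6
eef_pos: [0.5276, 0.1998, 0.1163]
ee_rot: [-3.142, -0.0, 1.571]
wrist_force: [1.0, 1.0, -1.4]
gripper_width: 0.042
```

No vertical resistance, and the foot is about 3 mm below rim level, so it has entered. Continuing.

Emit:
apply_moves:
  motion:
    - {"dx": 0, "dy": 0, "dz": 0.002, "rx": 0, "ry": 0, "rz": 0}
    - {"dx": 0, "dy": 0, "dz": 0.002, "rx": 0, "ry": 0, "rz": 0}
    - {"dx": 0, "dy": 0, "dz": 0, "rx": 0, "ry": 0, "rz": 0}
    - {"dx": 0, "dy": 0, "dz": 0, "rx": 0, "ry": 0, "rz": 0}

```text
t: 9.0
eef_pos: [0.5275, 0.1998, 0.1122]
ee_rot: [-3.141, 0.0, 1.571]
wrist_force: [-0.1, -0.1, -0.8]
gripper_width: 0.0414
```

Emit:
apply_moves:
  motion:
    - {"dx": 0, "dy": 0, "dz": 0.002, "rx": 0, "ry": 0, "rz": 0}
    - {"dx": 0, "dy": 0, "dz": 0, "rx": 0, "ry": 0, "rz": 0}
    - {"dx": 0, "dy": 0, "dz": 0, "rx": 0, "ry": 0, "rz": 0}

```text
t: 9.3
eef_pos: [0.5275, 0.1998, 0.1102]
ee_rot: [-3.141, 0.0, 1.571]
wrist_force: [0.2, -0.8, -1.5]
gripper_width: 0.0414
```

```bash
python3 - <<'E'
from meas import *
s,m,i=shot("w7");d=cv2.cvtColor(cams.read_camera("side"),cv2.COLOR_RGB2BGR);cv2.imwrite("pics/side7.png",d)
s=robot.state();print(s['wrist_force'].round(2),s['wrist_torque'].round(3))
cv2.imwrite("pics/c7.png",np.hstack([crop(d,(205,265),60,90,6)[0],cv2.convertScaleAbs(crop(i,(280,270),120,160,3.375)[0],alpha=1.6)]))
E
```

```text
tcp [0.5275 0.1998 0.1102] rot [-3.1414e+00  1.0000e-04  1.5708e+00] dq 0.002 t 9.3 F [ 0.25 -0.82 -1.48]
[-0.39 -0.44 -2.08] [-0.048 -0.005  0.012]
```

View pics/c7.png

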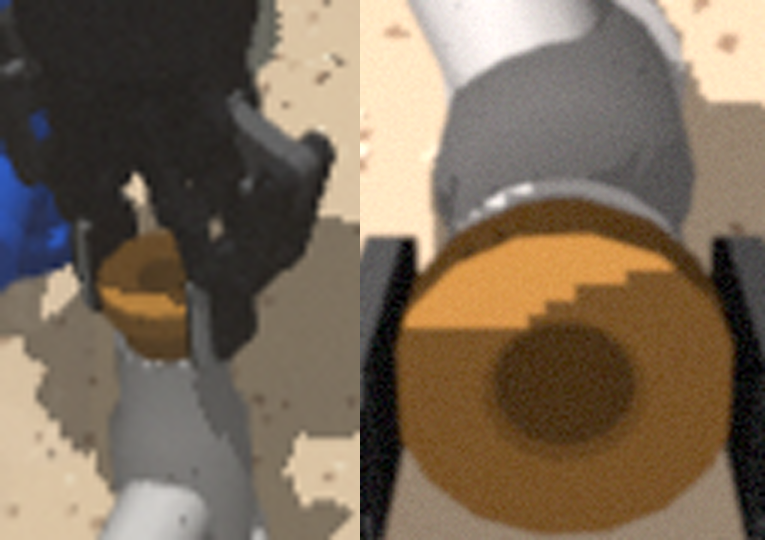

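The spigot is inside the bore with no side load. Now I'll press slowly through the seal, watching force against depth. With the sleeve's weight, the tare is about −2 N.

Emit:
apply_moves:
  motion:
    - {"dx": 0, "dy": 0, "dz": 0.001, "rx": 0, "ry": 0, "rz": 0}
    - {"dx": 0, "dy": 0, "dz": 0.001, "rx": 0, "ry": 0, "rz": 0}
    - {"dx": 0, "dy": 0, "dz": 0.001, "rx": 0, "ry": 0, "rz": 0}
    - {"dx": 0, "dy": 0, "dz": 0.001, "rx": 0, "ry": 0, "rz": 0}
    - {"dx": 0, "dy": 0, "dz": 0.001, "rx": 0, "ry": 0, "rz": 0}
    - {"dx": 0, "dy": 0, "dz": 0, "rx": 0, "ry": 0, "rz": 0}
    - {"dx": 0, "dy": 0, "dz": 0, "rx": 0, "ry": 0, "rz": 0}

```text
t: 10.1
eef_pos: [0.5276, 0.1997, 0.1052]
ee_rot: [-3.141, 0.0, 1.571]
wrist_force: [0.4, -2.0, -2.7]
gripper_width: 0.0414
```

Emit:
apply_moves:
  motion:
    - {"dx": 0, "dy": 0, "dz": 0.001, "rx": 0, "ry": 0, "rz": 0}
    - {"dx": 0, "dy": 0, "dz": 0.001, "rx": 0, "ry": 0, "rz": 0}
    - {"dx": 0, "dy": 0, "dz": 0.001, "rx": 0, "ry": 0, "rz": 0}
    - {"dx": 0, "dy": 0, "dz": 0, "rx": 0, "ry": 0, "rz": 0}
    - {"dx": 0, "dy": 0, "dz": 0, "rx": 0, "ry": 0, "rz": 0}

```text
t: 10.6
eef_pos: [0.5276, 0.1997, 0.1024]
ee_rot: [3.142, 0.0, 1.571]
wrist_force: [-0.4, -2.0, 1.7]
gripper_width: 0.0415
```

Emit:
apply_moves:
  motion:
    - {"dx": -0.0004, "dy": 0, "dz": 0.001, "rx": 0, "ry": 0, "rz": 0}
    - {"dx": 0, "dy": 0, "dz": 0.001, "rx": 0, "ry": 0, "rz": 0}
    - {"dx": 0, "dy": 0, "dz": 0, "rx": 0, "ry": 0, "rz": 0}
    - {"dx": 0, "dy": 0, "dz": 0, "rx": 0, "ry": 0, "rz": 0}

```text
t: 11.0
eef_pos: [0.5276, 0.1995, 0.1004]
ee_rot: [3.141, -0.0, 1.571]
wrist_force: [-1.3, -1.9, 4.1]
gripper_width: 0.0412
```

Emit:
apply_moves:
  motion:
    - {"dx": 0, "dy": 0, "dz": 0.001, "rx": 0, "ry": 0, "rz": 0}
    - {"dx": 0, "dy": 0, "dz": 0, "rx": 0, "ry": 0, "rz": 0}
    - {"dx": 0, "dy": 0, "dz": 0, "rx": 0, "ry": 0, "rz": 0}

```text
t: 11.3
eef_pos: [0.5277, 0.1995, 0.0994]
ee_rot: [3.141, -0.0, 1.571]
wrist_force: [-0.8, -1.7, 5.5]
gripper_width: 0.0409
```

Emit:
apply_moves:
  motion:
    - {"dx": 0, "dy": 0, "dz": 0.001, "rx": 0, "ry": 0, "rz": 0}
    - {"dx": 0, "dy": 0, "dz": 0, "rx": 0, "ry": 0, "rz": 0}
    - {"dx": 0, "dy": 0, "dz": 0, "rx": 0, "ry": 0, "rz": 0}

```text
t: 11.6
eef_pos: [0.5277, 0.1995, 0.0985]
ee_rot: [3.141, -0.0, 1.571]
wrist_force: [-1.7, -1.6, 6.6]
gripper_width: 0.0417
```

Emit:
apply_moves:
  motion:
    - {"dx": 0, "dy": 0, "dz": 0.001, "rx": 0, "ry": 0, "rz": 0}
    - {"dx": 0, "dy": 0, "dz": 0.001, "rx": 0, "ry": 0, "rz": 0}
    - {"dx": 0, "dy": 0, "dz": 0, "rx": 0, "ry": 0, "rz": 0}
    - {"dx": 0, "dy": 0, "dz": 0, "rx": 0, "ry": 0, "rz": 0}

```text
t: 12.0
eef_pos: [0.5278, 0.1995, 0.0968]
ee_rot: [3.141, -0.0, 1.571]
wrist_force: [-2.4, -1.0, 9.0]
gripper_width: 0.0411
```

Emit:
apply_moves:
  motion:
    - {"dx": 0, "dy": 0, "dz": 0.001, "rx": 0, "ry": 0, "rz": 0}
    - {"dx": 0, "dy": 0, "dz": 0, "rx": 0, "ry": 0, "rz": 0}
    - {"dx": 0, "dy": 0, "dz": 0, "rx": 0, "ry": 0, "rz": 0}

```text
t: 12.3
eef_pos: [0.5278, 0.1996, 0.0958]
ee_rot: [3.141, -0.0, 1.571]
wrist_force: [-3.1, -2.4, 9.6]
gripper_width: 0.0414
```

Emit:
apply_moves:
  motion:
    - {"dx": 0, "dy": 0, "dz": 0.001, "rx": 0, "ry": 0, "rz": 0}
    - {"dx": 0, "dy": 0, "dz": 0, "rx": 0, "ry": 0, "rz": 0}
    - {"dx": 0, "dy": 0, "dz": 0, "rx": 0, "ry": 0, "rz": 0}

```text
t: 12.6
eef_pos: [0.5278, 0.1996, 0.0949]
ee_rot: [3.141, -0.0, 1.571]
wrist_force: [-2.9, -2.6, 10.7]
gripper_width: 0.0417
```

Emit:
apply_moves:
  motion:
    - {"dx": -0.0004, "dy": -0.0004, "dz": 0.001, "rx": 0, "ry": 0, "rz": 0}
    - {"dx": 0, "dy": 0, "dz": 0, "rx": 0, "ry": 0, "rz": 0}
    - {"dx": 0, "dy": 0, "dz": 0, "rx": 0, "ry": 0, "rz": 0}

```text
t: 12.9
eef_pos: [0.5278, 0.1994, 0.0942]
ee_rot: [3.14, -0.001, 1.571]
wrist_force: [-2.0, -2.1, 11.8]
gripper_width: 0.0412
```

Emit:
apply_moves:
  motion:
    - {"dx": 0, "dy": 0, "dz": 0.001, "rx": 0, "ry": 0, "rz": 0}
    - {"dx": 0, "dy": 0, "dz": 0, "rx": 0, "ry": 0, "rz": 0}
    - {"dx": 0, "dy": 0, "dz": 0, "rx": 0, "ry": 0, "rz": 0}

```text
t: 13.2
eef_pos: [0.5277, 0.1994, 0.0931]
ee_rot: [3.14, -0.001, 1.571]
wrist_force: [-2.0, -1.2, 11.4]
gripper_width: 0.0411
```

Emit:
apply_moves:
  motion:
    - {"dx": 0, "dy": 0, "dz": 0.0005, "rx": 0, "ry": 0, "rz": 0}
    - {"dx": 0, "dy": 0, "dz": 0, "rx": 0, "ry": 0, "rz": 0}
    - {"dx": 0, "dy": 0, "dz": 0, "rx": 0, "ry": 0, "rz": 0}

```text
t: 13.5
eef_pos: [0.5277, 0.1994, 0.0927]
ee_rot: [3.14, -0.001, 1.571]
wrist_force: [-2.5, -0.6, 12.6]
gripper_width: 0.0412
```

Emit:
apply_moves:
  motion:
    - {"dx": 0, "dy": 0, "dz": 0.0005, "rx": 0, "ry": 0, "rz": 0}
    - {"dx": 0, "dy": 0, "dz": 0, "rx": 0, "ry": 0, "rz": 0}
    - {"dx": 0, "dy": 0, "dz": 0, "rx": 0, "ry": 0, "rz": 0}

```text
t: 13.8
eef_pos: [0.5277, 0.1994, 0.0923]
ee_rot: [3.14, -0.001, 1.571]
wrist_force: [-3.0, -1.4, 12.9]
gripper_width: 0.0412
```

Emit:
apply_moves:
  motion:
    - {"dx": 0, "dy": 0, "dz": 0.0005, "rx": 0, "ry": 0, "rz": 0}
    - {"dx": 0, "dy": 0, "dz": 0, "rx": 0, "ry": 0, "rz": 0}
    - {"dx": 0, "dy": 0, "dz": 0, "rx": 0, "ry": 0, "rz": 0}

```text
t: 14.1
eef_pos: [0.5277, 0.1994, 0.0919]
ee_rot: [3.14, -0.001, 1.571]
wrist_force: [-3.9, -1.7, 15.2]
gripper_width: 0.0409
```

```bash
python3 - <<'E'
from meas import *
s,m,i=shot("w8")
F=[]
d=cv2.cvtColor(cams.read_camera("side"),cv2.COLOR_RGB2BGR);cv2.imwrite("pics/side8.png",d)
for _ in range(3):
    F.append(robot.state()['wrist_force']);cams.read_camera("top")
print(np.mean(F,0))
cv2.imwrite("pics/c8.png",np.hstack([crop(d,(205,275),60,90,6)[0],cv2.convertScaleAbs(crop(i,(280,270),120,160,3.375)[0],alpha=1.6)]))
E
```

```text
tcp [0.5277 0.1994 0.0919] rot [ 3.1401e+00 -7.0000e-04  1.5710e+00] dq 0.002 t 14.1 F [-3.93 -1.73 15.15]
[-3.61784164 -1.33762745 15.05184129]
```

View pics/c8.png

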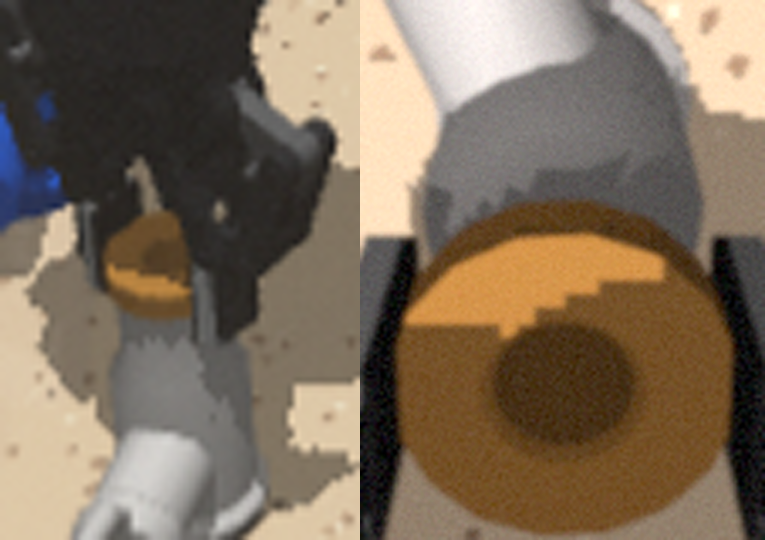

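Force now climbs much faster, about 2 N in 0.4 mm, and the depth matches seating. The pictures show the collar down on the neck with no gap. A little more pressure will confirm the slope.

Emit:
apply_moves:
  motion:
    - {"dx": 0, "dy": 0, "dz": 0.0005, "rx": 0, "ry": 0, "rz": 0}
    - {"dx": 0, "dy": 0, "dz": 0, "rx": 0, "ry": 0, "rz": 0}
    - {"dx": 0, "dy": 0, "dz": 0, "rx": 0, "ry": 0, "rz": 0}

```text
t: 14.65
eef_pos: [0.5278, 0.1994, 0.0916]
ee_rot: [3.14, -0.001, 1.571]
wrist_force: [-3.7, -1.4, 17.1]
gripper_width: 0.0412
```

Emit:
apply_moves:
  motion:
    - {"dx": 0, "dy": 0, "dz": 0.0004, "rx": 0, "ry": 0, "rz": 0}
    - {"dx": 0, "dy": 0, "dz": 0, "rx": 0, "ry": 0, "rz": 0}
    - {"dx": 0, "dy": 0, "dz": 0, "rx": 0, "ry": 0, "rz": 0}

```text
t: 14.95
eef_pos: [0.5278, 0.1994, 0.0913]
ee_rot: [3.14, -0.001, 1.571]
wrist_force: [-4.9, -1.9, 17.5]
gripper_width: 0.0415
```

```bash
python3 - <<'E'
from meas import *
F=[];Z=[]
for _ in range(5):
    s=robot.state();F.append(s['wrist_force']);Z.append(s['eef_pos'][2]);cams.read_camera("top")
print(np.mean(F,0),np.mean(Z))
E
```

```text
[-4.6502559  -1.7326348  17.51345226] 0.09128647911574106
```

The slope is about 4 N/mm, which is the gasket alone, so the shoulder is home. The push is about 19.5 N with roughly 4.4 mm of sink. One small final press, then I'll ease off most of the load and let go.

Emit:
apply_moves:
  motion:
    - {"dx": 0, "dy": -0.0004, "dz": 0.0004, "rx": 0, "ry": 0, "rz": 0}
    - {"dx": 0, "dy": 0, "dz": 0, "rx": 0, "ry": 0, "rz": 0}
    - {"dx": 0, "dy": 0, "dz": 0, "rx": 0, "ry": 0, "rz": 0}
    - {"dx": 0, "dy": 0, "dz": 0, "rx": 0, "ry": 0, "rz": 0}

```text
t: 15.6
eef_pos: [0.5278, 0.1994, 0.0911]
ee_rot: [3.139, -0.001, 1.571]
wrist_force: [-3.4, -1.7, 18.1]
gripper_width: 0.0412
```

Emit:
apply_moves:
  motion:
    - {"dx": 0, "dy": 0, "dz": -0.001, "rx": 0, "ry": 0, "rz": 0}
    - {"dx": 0, "dy": 0, "dz": -0.001, "rx": 0, "ry": 0, "rz": 0}
    - {"dx": 0, "dy": 0, "dz": -0.001, "rx": 0, "ry": 0, "rz": 0}
    - {"dx": 0, "dy": 0, "dz": 0, "rx": 0, "ry": 0, "rz": 0}
    - {"dx": 0, "dy": 0, "dz": 0, "rx": 0, "ry": 0, "rz": 0}

```text
t: 16.1
eef_pos: [0.5277, 0.1994, 0.0934]
ee_rot: [3.14, -0.001, 1.571]
wrist_force: [-0.4, -1.8, 8.9]
gripper_width: 0.0409
```

Emit:
apply_moves:
  motion:
    - {"dx": 0, "dy": 0, "dz": -0.001, "rx": 0, "ry": 0, "rz": 0}
    - {"dx": 0, "dy": 0, "dz": 0, "rx": 0, "ry": 0, "rz": 0}
    - {"dx": 0, "dy": 0, "dz": 0, "rx": 0, "ry": 0, "rz": 0}

```text
t: 16.4
eef_pos: [0.5277, 0.1994, 0.0941]
ee_rot: [3.14, -0.001, 1.571]
wrist_force: [0.3, -0.7, 6.7]
gripper_width: 0.0413
```

Emit:
apply_moves:
  motion:
    - {"dx": 0, "dy": 0, "dz": 0, "rx": 0, "ry": 0, "rz": 0}
    - {"dx": 0, "dy": 0, "dz": 0, "rx": 0, "ry": 0, "rz": 0}
    - {"dx": 0, "dy": 0, "dz": 0, "rx": 0, "ry": 0, "rz": 0}
    - {"dx": 0, "dy": 0, "dz": 0, "rx": 0, "ry": 0, "rz": 0}
    - {"dx": 0, "dy": 0, "dz": 0, "rx": 0, "ry": 0, "rz": 0}
    - {"dx": 0, "dy": 0, "dz": 0, "rx": 0, "ry": 0, "rz": 0}
  gripper: 1

```text
t: 17.0
eef_pos: [0.5268, 0.199, 0.0934]
ee_rot: [-3.142, -0.0, 1.571]
wrist_force: [-0.4, -0.5, -0.3]
gripper_width: 0.0855
```

```bash
python3 - <<'E'
from meas import *
s,m,i=shot("w9");print(s['gripper_width'])
E
```

```text
tcp [0.5268 0.199  0.0934] rot [-3.1415 -0.      1.5708] dq 0.001 t 17.0 F [-0.38 -0.52 -0.32]
0.08552721688826907
```

View pics/w9.png

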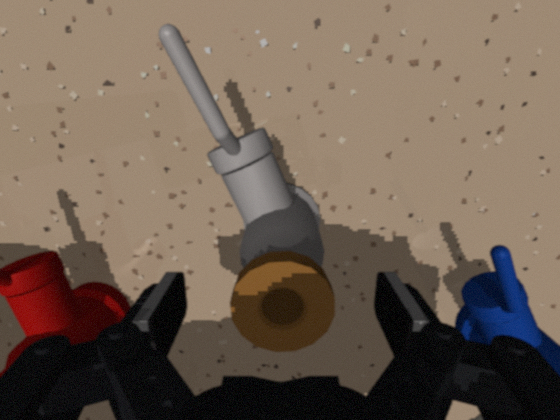

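The gripper is open with zero force, and the sleeve at (283,300) stands clear of both pads. I'll rise straight up and inspect.

Emit:
apply_moves:
  motion:
    - {"dx": 0, "dy": 0, "dz": -0.01, "rx": 0, "ry": 0, "rz": 0}
    - {"dx": 0, "dy": 0, "dz": -0.02, "rx": 0, "ry": 0, "rz": 0}
    - {"dx": 0, "dy": 0, "dz": -0.03, "rx": 0, "ry": 0, "rz": 0}
    - {"dx": 0, "dy": 0, "dz": -0.03, "rx": 0, "ry": 0, "rz": 0}
    - {"dx": -0.03, "dy": 0, "dz": -0.02, "rx": 0, "ry": 0, "rz": 0}
    - {"dx": -0.04, "dy": 0, "dz": 0, "rx": 0, "ry": 0, "rz": 0}
    - {"dx": -0.03, "dy": 0, "dz": 0, "rx": 0, "ry": 0, "rz": 0}
    - {"dx": 0, "dy": 0, "dz": 0, "rx": 0, "ry": 0, "rz": 0}
    - {"dx": 0, "dy": 0, "dz": 0, "rx": 0, "ry": 0, "rz": 0}
    - {"dx": 0, "dy": 0, "dz": 0, "rx": 0, "ry": 0, "rz": 0}

```text
t: 18.05
eef_pos: [0.5268, 0.0996, 0.2039]
ee_rot: [3.141, -0.0, 1.571]
wrist_force: [0.3, -0.7, -0.5]
gripper_width: 0.0857
```

```bash
python3 - <<'E'
from meas import *
s,m,i=shot("w10")
k=cams.camera_model("side");d=cv2.cvtColor(cams.read_camera("side"),cv2.COLOR_RGB2BGR);cv2.imwrite("pics/side10.png",d)
t=cv2.cvtColor(cams.read_camera("top"),cv2.COLOR_RGB2BGR);cv2.imwrite("pics/top10.png",t)
c=(205,272)
raw,(x,y)=crop(d,c,50,60,9);big=raw.copy()
ws=crop(i,proj(m,[.5275,.1985,.11])[0],50,60,9)[0]
def draw(z,r,col):
    p=((proj(k,circ((.5275,.1985,z),r))-[x,y]+.5)*9).astype(int);cv2.polylines(big,[p.reshape(-1,1,2)],True,col,1)
for z,r in((.12,.022),(.11,.022)):draw(z,r,(0,255,0))
draw(.11,.019,(0,0,255))
v=np.hstack([raw,big,ws]);cv2.imwrite("pics/c10.png",cv2.resize(v,None,fx=.59,fy=.59))
E
```

```text
tcp [0.5268 0.0996 0.2039] rot [ 3.1412e+00 -3.0000e-04  1.5711e+00] dq 0.01 t 18.05 F [ 0.35 -0.7  -0.47]
```

View pics/c10.png

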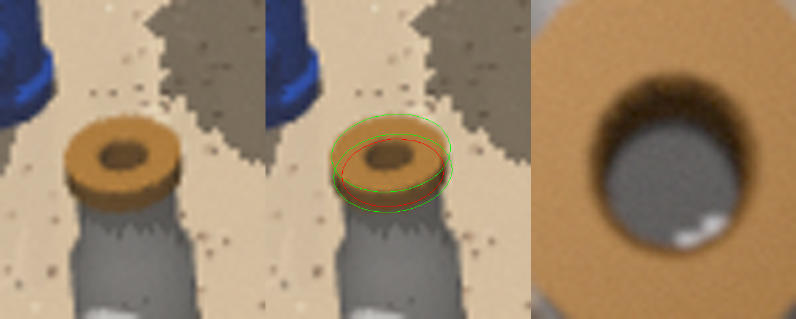

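View pics/side10.png

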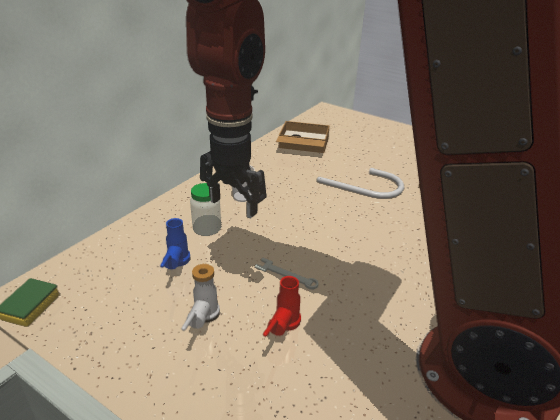

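View pics/top10.png

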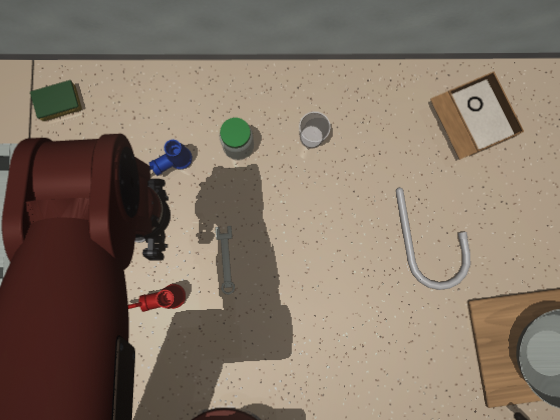

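The collar sits flat on the neck, matching the projected seated outline to under a pixel (front edge at row 212 in both crops). The spout, spanner, jar and cup are at the same pixels as at the start. The arm is clear, so I'm handing in.

```bash
python3 -c "
from cell import robot
print(robot.sign_off(), robot.state()['t'])"
```

```text
the job is handed in; nothing more can be done
the job is handed in; nothing more can be done
```

The bronze sleeve is pressed home, collar up, in the chrome tap's socket. The gripper let go and moved clear, and I handed the job in at about 18 s of the 51 s allowed; sign-off gave no verdict.

- **Pressing:** The seal needed up to about 14–15 N. After that the force rose about 4 N per mm, which is the gasket alone, so the shoulder had met the rim. The hardest push was about 20 N, roughly 4.6 mm of sink, short of the 6 mm / 26 N that squashes the gasket flat. I eased most of that off before opening the jaws.
- **Last checks:** In the side camera the collar matches the expected seated outline to under a pixel, with no visible gap. The force after release was zero. The spout, spanner, jar and cup were where they started in the pictures.
- **What disagreed:**
  - The gripper read about 41 mm on the 44 mm collar, though the grip held firm.
  - A side force of up to about 5 N built up during pressing. I trimmed it with small sideways corrections, and it was gone once I eased off.
  - The first move call was refused because its rows left out some fields. Nothing moved.

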